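# Mount a colour filter on the optical bench

### The arm

A 6-joint arm with a two-finger parallel gripper is mounted at the origin on the work surface. World frame = base frame: x ahead of the robot, y to its left, z up, the work surface at z = 0. Lengths are in m, angles in rad, forces in N, time in s.
With the tool pointing down it reaches from about 0.375 to 0.925 m from the base axis. Payload 5.7 kg.
Tool frame: the origin (TCP) lies between the finger pads; the fingertips stand 22 mm ahead of it and the grasp point (between the pads) lies 3 mm ahead of it (tip_reach is the distance from the TCP to the fingertips, in m); z points along the fingers, y is the line along which they close (so a half turn about z gives the same grasp; the last joint's range is limited). The gripper opens to 88 mm and grips with 3 to 60 N. Pads are 20 mm wide; open, the fingers measure 115 mm over their backs; the gripper's body (75 mm by 178 mm) begins 61 mm behind the grasp point.
Start: joints at [-1.432, 0.359, 1.51, -0, 1.272, -0.115], TCP at [0.151, -0.581, 0.245] pointing down, gripper open.
Joint ranges: [-2.97, 2.97], [-1.01, 2.36], [0.21, 2.38], [-0.96, 4.11], [0.2, 2.71], [-2.98, 2.98]. Speed limits (rad/s): [2.39, 2.39, 3.14, 3.14, 3.14, 3.14].

### API

Orientations are given as a unit quaternion [w, x, y, z].
In Python, from bench import get_obs, grab_frame, get_calibration, sign_off, tip_reach gives the robot as it stands. The module is installed in compiled form; this text tells all that it offers.
- The arm moves only by the shell command python3 -m jog 'ROWS' [OPENING] [FORCE]. ROWS is JSON, a list of rows, each a list of 6 numbers: the shift along the world's x, y, z normalised to -1 to 1, where 1 is 0.1 m, then the turn, a rotation vector about the world's x, y, z normalised to -1 to 1, where 1 is 90 degrees. In form: [[x, y, z, ax, ay, az], ...]. A call has exactly 8 rows; each row is the pose to reach, as a shift and turn from the pose commanded when the call began; what a row does not reach only later rows make up. A row lasts 1/8 s, in which the tool goes at most 62.5 mm and 10.7 degrees, less where a joint would pass 70% of its speed; a pose out of reach is approached as far as the arm can. A call with a number of a shift or a turn outside -1 to 1 is refused whole. A call with a gripper value outside its range is refused whole. OPENING is the opening, from 0 (shut) to 1 (fully open), set as the call begins (- or left out, the last holds). The fingers move at their own pace and stop on an object; FORCE is the grip in N (left out, the last holds). Time passes only in rows, so rows that repeat a pose let the fingers close, or fill a call up. It gives the time, the measured TCP pose, the force, the opening and the grip force at its end, in the units of the state.
- get_obs(): the state, without advancing time (a new reading comes with each control period).
- grab_frame(name): name is "scene" or "top"; returns the picture (400x640x3 uint8, blue, green, red); there is no depth.
- get_calibration(name): a dict with "intrinsics" (3x3 intrinsics, pixels), "R" (3x3) and "t" (3): a world point X has camera coordinates R X + t. Camera axes: x right, y down, z forward; pixel columns grow to the right and rows downward; lengths in m; the calibration is good to about 2 mm. A picture is of the moment at which its call begins. get_calibration takes no time and is no camera call.
- sign_off(): hands the job in; it is judged then, once.
The state is a dict: "time_s": time; "qpos": joint angles; "qvel": joint speeds; "joint_efforts": joint torques, N m; "ee_pos": TCP position; "tool_rot": TCP orientation; "ft_force": force on the tool from outside, world axes, zero at the start; "wrist_torque": the same for the moment, N m; "gripper_width": finger opening in m; "gripper_force": force on a finger pad.
Only numpy, scipy, OpenCV 4.12 (cv2) and the standard library are available. Lean on these libraries where they do the work, as an engineer would, in place of code of your own. Each camera call takes 0.05 s, during which the arm holds its last target. There are 200 camera calls.

### The job

Set up the green filter on the optical bench: lower the filter holder's foot into the rail's channel at the red mark, give it a quarter turn so that the foot catches under the channel's lips and the holder stands square across the rail, then slide the green filter fully home in the holder's slot. When all that is in place, flip the lamp's toggle on, and leave the other filters, the beaker and the slide box where they are.

Things in the scene. Friction and masses are not known exactly. Their poses are not given: they have to be found in the camera images.
- rail: Fixed aluminium rail, 64 wide (x), 500 long (y), 36 high; origin mid-underside, on the bench. A T-channel runs along y in the middle of its top: mouth 13 wide between lips 5 thick, below them a space 34 wide, 14 deep. A grey lamp box 66 x 90, top 131 above the bench, stands on it at rail y -170 mm, its tube facing +y; a white screen 100 wide, top 141 above the bench, at y +215.
- mark_top (a point): Red mark: a 4 mm line across the rail's top and down both its sides; this point is its middle, on the channel's centre line at the height of the rail's top (36 above the bench).
- rider_mid (a point): Loose black filter holder, 300 g (varies): this point is on its axis, 50 above the underside of its round base (diameter 52, 8 thick). z up, x = normal of the holder plate, y = its width. Plate 64 wide (y), 16.5 thick (x), from 22 to 76 above the base's underside, with a 28 x 28 window. It starts in the block, its base on the block's top. Grip it across the thickness near the top.
- rider_foot (a point): Centre of the holder's steel T-foot, 10 below the base's underside, axes as rider_mid: 27 long (y), 10 wide (x), top 6.5 and underside 13.5 below the base, on a neck of diameter 9. It enters the channel only with its y along the rail; with the base on the rail it turns freely either way, 1.5 of play under the lips; turned 90 degrees (x along the rail) it cannot be lifted out.
- slot_mouth (a point): Middle of the holder's slot at its open top, 76 above the base's underside, axes as rider_mid. Slot 52 wide (y), 6.5 thick (x), 48 deep.
- green_filter_mid (a point): Loose green filter, 45 g (varies), upright in a slot of the block: its centre, 41 above its lower edge. Black-framed slab 50 wide (y), 5 thick (x), 50 high, lower edge rounded; on it a green tab 30 wide (y), 9 thick (x), 32 high to grip. Fully home, its lower edge stands on the slot's floor, the slab 2 above the holder's top and this point 7 below slot_mouth; either way round is right.
- red_filter_mid (a point): Red filter, otherwise like the green one, in another slot of the block; leave it.
- amber_filter_mid (a point): Amber filter, otherwise like the green one, in another slot of the block; leave it.
- block: Fixed wooden block, 62 (x) x 300 (y) x 40 high, origin mid-underside. In a row along its y: the holder's pocket (13 x 30) at y = -112.5 and three filter slots (6.5 x 52) at -37.5, +37.5 and +112.5 mm, all 25 deep (floor 15 above the bench). Which filter stands in which slot varies.
- lamp_switch (a joint): Toggle on top of the lamp box: 0 = off, leaning to rail -y; 0.9 rad = fully on, leaning to rail +y (towards the holder), against a hard stop. It takes about 1 N at its tip and stays where it is left.
- switch_tip (a point): Centre of the red ball (diameter 10) at the tip of the toggle; moves with it. The toggle is 24 long and pivots about a line along rail x, at rail y = -165 mm, 132 above the bench.
- beaker_mid (a point): Loose glass beaker, diameter 68, 90 high; its centre. Leave it.
- slide_box_mid (a point): Loose slide box, clear with a turquoise cap, 34 x 82 x 28; its centre. Leave it.
Things that resemble listed ones, but are neither listed nor needed, are in the scene too. Of the things that look like the part that bears rider_mid, the smallest one is meant. What is shaped like the part that bears green_filter_mid but pink is not meant.

How it is judged:
By the outcome, as a careful person would: the job done as asked, in the order asked, and still so for the second after the job is handed in, with the robot touching nothing.
It also fails if it takes over 69 s, if anything falls off the work surface, if the arm or the gripper's body presses on something with over 40 N, if the wrist force passes 120 N, or if a joint passes its speed limit or range.

## Working session

There is one attempt and no reset: what is moved stays moved. The work goes in short steps, Python scripts to look and compute and a shell command to move; the robot and the scene stay as the last step left them, time stands still between calls to the robot, and variables do not carry over. Pictures are saved under pics/ and viewed, at most 10 in all, crops included, and the job is handed in when it is done.

```bash
mkdir -p pics; python3 - <<'E'
from bench import *
import cv2,numpy as np
for n in("scene","top"):
    cv2.imwrite(f"pics/{n}0.png",grab_frame(n)); c=get_calibration(n)
    print(n,np.round(c["intrinsics"],1).tolist(),np.round(c["R"],3).tolist(),np.round(c["t"],3).tolist(),np.round(-np.array(c["R"]).T@c["t"],3))
o=get_obs();print(o["time_s"],o["ee_pos"],o["tool_rot"],o["gripper_width"],tip_reach)
E
```

```text
scene [[411.0, 0.0, 320.6], [0.0, 411.0, 197.7], [0.0, 0.0, 1.0]] [[-0.208, 0.978, 0.008], [0.731, 0.161, -0.664], [-0.65, -0.132, -0.748]] [0.124, -0.291, 1.55] [1.247 0.131 0.965]
top [[419.6, 0.0, 318.5], [0.0, 419.6, 202.8], [0.0, 0.0, 1.0]] [[0.002, -1.0, 0.017], [-0.986, -0.005, -0.169], [0.169, -0.017, -0.986]] [-0.013, 0.501, 1.136] [0.303 0.009 1.204]
0.1 [ 0.15053415 -0.58022726  0.24392522] [-8.05957180e-04  9.91960641e-01  1.26544210e-01 -2.50936238e-05] 0.08759395767445619 0.022
```

View pics/scene0.png

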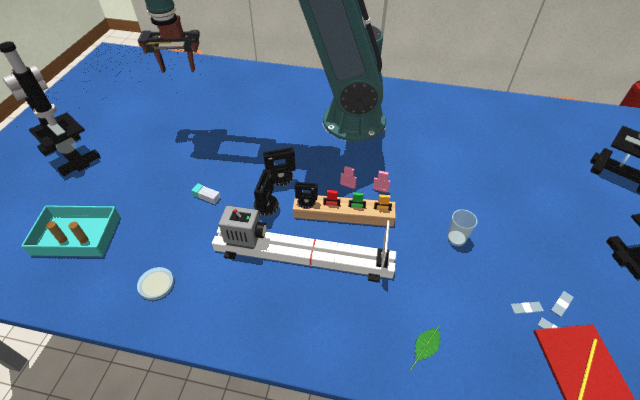

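View pics/top0.png

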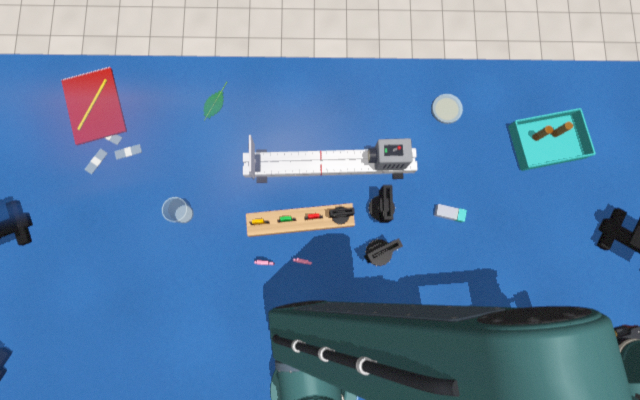

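Scene view: the rail runs from the lamp (240,225) to the screen (388,245), with the red mark at (312,250). In the block, left to right, are the holder (306,193), red, green (358,200) and amber. Top view: mark at (321,162), green (287,219), holder (341,214). Next I'll zoom in.

```bash
python3 - <<'E'
import cv2
a=cv2.imread("pics/top0.png")[130:245,235:425];cv2.imwrite("pics/topc.png",cv2.resize(a,None,fx=4.2,fy=4.2,interpolation=cv2.INTER_CUBIC))
a=cv2.imread("pics/scene0.png")[170:285,205:405];cv2.imwrite("pics/scenec.png",cv2.resize(a,None,fx=4,fy=4,interpolation=cv2.INTER_CUBIC))
E
```

```text
(no output)
```

View pics/topc.png

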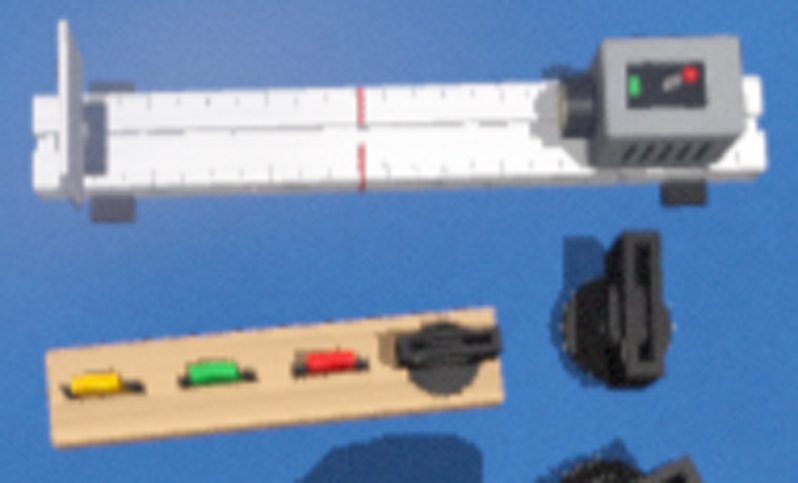

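View pics/scenec.png

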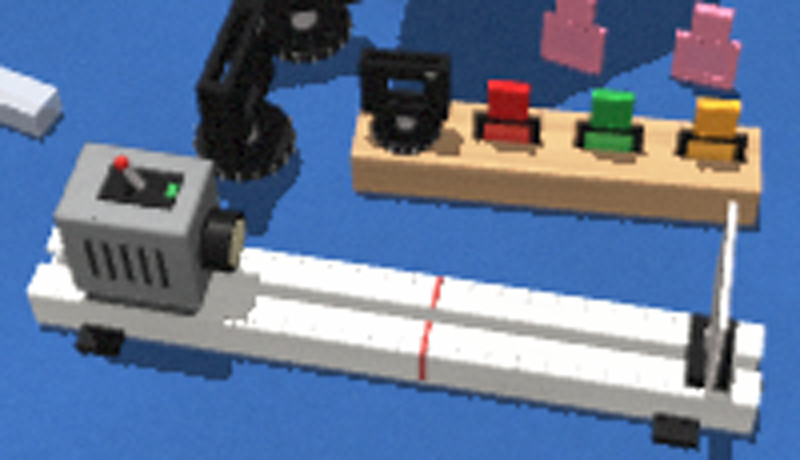

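Top crop: mark at crop column 361 (rows 87–190), green tab (213,373), holder plate (447,345), and the toggle ball (690,74), leaning to -y. Scene crop: mark bend at (430,322), and block and rail corners are visible. I'll now fit the rail and block poses from both views.

```bash
cat > h.py <<'E'
from bench import *
import cv2,numpy as np
from scipy.optimize import least_squares
C={n:get_calibration(n) for n in("scene","top")}
def proj(n,X):
    c=C[n];p=(np.atleast_2d(X)@np.array(c["R"]).T+c["t"])@np.array(c["intrinsics"]).T
    return p[:,:2]/p[:,2:]
def W(p,X):
    X=np.atleast_2d(X)/1000.;c,s=np.cos(p[2]),np.sin(p[2])
    return np.c_[p[0]+c*X[:,0]-s*X[:,1],p[1]+s*X[:,0]+c*X[:,1],X[:,2]]
def box(cx,cy,z0,z1,dx,dy): return np.array([[cx+a*dx/2,cy+b*dy/2,z] for a in(-1,1) for b in(-1,1) for z in(z0,z1)])
def hullc(n,X):
    h=cv2.convexHull(proj(n,X).astype(np.float32));m=cv2.moments(h);return np.array([m["m10"]/m["m00"],m["m01"]/m["m00"]])
def un(n,uv): # crop->image
    s,o=((4.2,(235,130)) if n=="top" else (4.,(205,170)));return (np.array(uv,float)+.5)/s-.5+o
E
cat > m.py <<'E'
from h import *
T=cv2.imread("pics/top0.png");S=cv2.imread("pics/scene0.png")
def cen(im,lo,hi,win):
    x0,x1,y0,y1=win;h=cv2.cvtColor(im,cv2.COLOR_BGR2HSV);m=cv2.inRange(h,lo,hi);k=np.zeros_like(m);k[y0:y1,x0:x1]=m[y0:y1,x0:x1]
    y,x=np.nonzero(k);return np.array([x.mean(),y.mean()]),len(x),(x.min(),x.max(),y.min(),y.max())
G=((45,120,70),(80,255,255));R=((0,130,90),(6,255,255));A=((18,130,120),(30,255,255))
tab={}
for nm,r,wt,ws in(("g",G,(275,300,210,228),(345,370,188,209)),("r",R,(300,320,208,225),(320,345,187,203)),("a",A,(245,270,212,228),(375,395,190,207))):
    for n,im,w in(("top",T,wt),("scene",S,ws)):
        tab[nm,n]=cen(im,*r,w);print(nm,n,tab[nm,n])
sy={"r":-37.5,"g":37.5,"a":112.5}
railpts={"top":[((33,97),(32,250,36)),((361,87),(32,None,36)),((361,189),(-32,None,0)),((760,78),(32,-250,36)),((33,192),(-32,250,0)),((766,178),(-32,-250,0))],
"scene":[((441,278),(-32,None,36)),((430,322),(32,None,36)),((423,378),(32,None,0)),((757,402),(32,250,36)),((763,325),(-32,250,36)),((30,292),(32,-250,36)),((30,320),(32,-250,0))]}
blk={"top":[((46,350),(31,150,40)),((495,307),(31,-150,40)),((53,447),(-31,150,0)),((503,403),(-31,-150,0))],
"scene":[((352,165),(31,-150,40)),((757,196),(31,150,40)),((352,191),(31,-150,0)),((757,223),(31,150,0)),((760,127),(-31,150,40))]}
def rr(p,ns):
    o=[]
    for n in ns:
        for uv,X in railpts[n]:
            X=[p[3]*1000 if v is None else v for v in X];o.append((proj(n,W(p,X))-un(n,uv))[0])
    return np.ravel(o)
def rb(p,ns):
    o=[]
    for n in ns:
        for uv,X in blk[n]:o.append((proj(n,W(p,X))-un(n,uv))[0])
        for k in sy:
            if n=="top":o.append(2*(hullc(n,W(p,box(0,sy[k],65,97,9,30)))-tab[k,n][0]))
    return np.ravel(o)
for nm,f,p0 in(("rail",rr,[.42,0,0,0.03]),("block",rb,[.3,0,0])):
    for ns in(["top"],["scene"],["top","scene"]):
        s=least_squares(f,p0,args=(ns,),loss="soft_l1",x_scale=.01);print(nm,ns,np.round(s.x,4),"rms",round(np.sqrt(np.mean(s.fun**2)),2));
    print(np.round(s.fun.reshape(-1,2),1).tolist())
    if nm=="rail": P=s.x
    else:B=s.x
print("mark",W(P,(0,P[3]*1000,36)),"tip",W(P,(0,-165-10.4,153.6)),"px",proj("top",W(P,(0,-175.4,153.6))),"holder",W(B,(0,-112.5,90)),"green",W(B,(0,37.5,56)))
np.savez("fit",P=P,B=B)
E
python3 m.py
```

```text
g top (array([285.40740741, 218.38888889]), 54, (np.int64(280), np.int64(291), np.int64(216), np.int64(221)))
g scene (array([357.15384615, 199.57342657]), 143, (np.int64(351), np.int64(363), np.int64(192), np.int64(207)))
r top (array([313.12727273, 215.81818182]), 55, (np.int64(308), np.int64(319), np.int64(213), np.int64(218)))
r scene (array([331.52688172, 196.55913978]), 93, (np.int64(326), np.int64(336), np.int64(191), np.int64(202)))
a top (array([257.80952381, 221.01587302]), 63, (np.int64(252), np.int64(264), np.int64(218), np.int64(224)))
a scene (array([384.16, 196.84]), 25, (np.int64(377), np.int64(389), np.int64(195), np.int64(206)))
rail ['top'] [ 0.6257 -0.0434  0.0306  0.0262] rms 1.14
rail ['scene'] [ 0.6227 -0.0443  0.0353  0.0284] rms 2.08
rail ['top', 'scene'] [ 0.6242 -0.044   0.0338  0.0276] rms 1.82
[[0.2, -0.1], [-0.5, 0.3], [-0.1, 0.6], [0.1, 0.0], [2.3, 1.9], [-2.8, 0.7], [-0.1, -0.4], [-1.7, 7.8], [0.2, 1.1], [0.1, 0.7], [-0.1, -0.1], [-0.9, -0.1], [1.6, 0.4]]
block ['top'] [0.4559 0.0407 0.1009] rms 0.72
block ['scene'] [0.4583 0.0411 0.1174] rms 0.77
block ['top', 'scene'] [0.456  0.0409 0.1048] rms 0.82
[[-0.2, 0.4], [-0.6, 0.1], [1.8, 0.6], [-1.4, 0.6], [0.4, -0.6], [0.2, -0.2], [-0.2, 0.1], [-0.3, -2.2], [1.2, -1.1], [0.2, -0.1], [-0.8, 0.6], [0.1, 0.0]]
mark [[ 0.62330539 -0.01643068  0.036     ]] tip [[ 0.63016631 -0.2193254   0.1536    ]] px [[399.1943583  147.37783704]] holder [[ 0.46772386 -0.07101279  0.09      ]] green [[0.45203946 0.07816495 0.056     ]]
```

```bash
python3 - <<'E'
import re
s=open("m.py").read()
s=s.replace(",((33,192),(-32,250,0)),((766,178),(-32,-250,0))","").replace("((430,322),(32,None,36)),","")
s=s.split("print(\"mark\"")[0]
s+='''
print("mark",W(P,(0,P[3]*1000,36)))
# sub-pixel edge rows
def edges(n,im,x,z,ys,lab):
    g=im.astype(float)[:,:,2]; out=[];yy=[]
    for y in ys:
        u,v=proj(n,W(P,(x,y,z)))[0];c=int(round(u));r0=int(round(v))-4
        col=g[r0:r0+9,c-1:c+2].mean(1);d=np.abs(np.diff(col))
        k=d.argmax();lo,hi=max(0,k-1),min(len(d),k+2);r=r0+.5+(d[lo:hi]*np.arange(lo,hi)).sum()/d[lo:hi].sum()
        out.append(r-v-( (proj(n,W(P,(x,y+1,z)))[0,1]-v)/(proj(n,W(P,(x,y+1,z)))[0,0]-u)*(c-u)));yy.append(y)
    out=np.array(out);f=np.polyfit(yy,out,1);J=(proj(n,W(P,(x+10,0,z)))-proj(n,W(P,(x,0,z))))[0,1]/10
    print(lab,"med off px",np.round(np.median(out),2),"sd",out.std().round(2),"slope deg",np.round(np.degrees(f[0]/J),2),"=> x mm",np.round(np.median(out)/J,2))
ys=[y for y in range(-70,185,6) if abs(y-P[3]*1000)>8]
edges("top",T,32,36,ys,"top +32")
edges("scene",S,-32,36,ys,"scene -32")
edges("scene",S,32,36,ys,"scene +32")
edges("scene",S,32,0,ys,"scene +32 z0")
edges("scene",S,6.5,36,ys,"scene lip +6.5")
edges("scene",S,-6.5,36,ys,"scene lip -6.5")
edges("top",T,6.5,36,ys,"top lip +6.5")
m=box(0,-112.5,62,116,16.5,64)
print("plate top px",proj("top",W(B,(0,-112.5,116))),"holder",W(B,(0,-112.5,108)),"green",W(B,(0,37.5,83)))
'''
open("m2.py","w").write(s)
E
python3 m2.py | grep -v " top (\| scene ("
```

```text
rail ['top'] [ 0.6248 -0.0435  0.0337  0.0262] rms 0.21
rail ['scene'] [ 0.6235 -0.0443  0.0345  0.0275] rms 0.63
rail ['top', 'scene'] [ 0.6241 -0.044   0.0342  0.027 ] rms 0.54
[[0.2, -0.0], [-0.3, 0.4], [0.1, 0.6], [0.1, 0.0], [-0.3, -0.5], [-0.0, 1.0], [0.1, 0.6], [-0.0, -0.2], [-0.9, -0.1], [1.6, 0.4]]
block ['top'] [0.4559 0.0407 0.1009] rms 0.72
block ['scene'] [0.4583 0.0411 0.1174] rms 0.77
block ['top', 'scene'] [0.456  0.0409 0.1048] rms 0.82
[[-0.2, 0.4], [-0.6, 0.1], [1.8, 0.6], [-1.4, 0.6], [0.4, -0.6], [0.2, -0.2], [-0.2, 0.1], [-0.3, -2.2], [1.2, -1.1], [0.2, -0.1], [-0.8, 0.6], [0.1, 0.0]]
mark [[ 0.62319512 -0.01700989  0.036     ]]
top +32 med off px -0.51 sd 0.1 slope deg -0.12 => x mm 1.54
scene -32 med off px -0.05 sd 0.06 slope deg 0.06 => x mm -0.17
scene +32 med off px 0.53 sd 0.07 slope deg 0.04 => x mm 1.7
scene +32 z0 med off px 0.18 sd 0.11 slope deg 0.01 => x mm 0.6
scene lip +6.5 med off px -0.1 sd 1.24 slope deg -0.07 => x mm -0.35
scene lip -6.5 med off px 0.55 sd 1.6 slope deg -0.51 => x mm 1.86
top lip +6.5 med off px -0.05 sd 0.58 slope deg -0.14 => x mm 0.14
plate top px [[341.7950795  210.87790417]] holder [[ 0.46772386 -0.07101279  0.108     ]] green [[0.45203946 0.07816495 0.083     ]]
```

Rail: channel line at x≈0.6248, mark at (0.6239,-0.017), yaw 2.0°. The predicted toggle tip lands within 0.3 px of where I see it. Holder is at (0.4675,-0.071), yaw 5.9°. Now approaching the holder.

```bash
R='python3 -m jog'
python3 -m jog '[[0.08,0.125,0,0,0,0.02],[0.16,0.25,0,0,0,0.05],[0.23,0.375,0,0,0,0.07],[0.31,0.5,0,0,0,0.09],[0.39,0.625,0,0,0,0.11],[0.47,0.75,0,0,0,0.14],[0.54,0.875,0,0,0,0.16],[0.62,1,0,0,0,0.18]]' 1 25
python3 -m jog '[[0.08,0.125,0,0,0,0.02],[0.16,0.25,0,0,0,0.05],[0.23,0.375,0,0,0,0.07],[0.31,0.5,0,0,0,0.09],[0.39,0.625,0,0,0,0.11],[0.47,0.75,0,0,0,0.14],[0.54,0.875,0,0,0,0.16],[0.62,1,0,0,0,0.18]]'
python3 -m jog '[[0.08,0.125,0,0,0,0.02],[0.16,0.25,0,0,0,0.05],[0.23,0.375,0,0,0,0.07],[0.31,0.5,0,0,0,0.09],[0.39,0.625,0,0,0,0.11],[0.47,0.75,0,0,0,0.14],[0.54,0.875,0,0,0,0.16],[0.62,1,0,0,0,0.18]]'
python3 -m jog '[[0.08,0.125,0,0,0,0.02],[0.16,0.25,0,0,0,0.05],[0.23,0.375,0,0,0,0.07],[0.31,0.5,0,0,0,0.09],[0.39,0.625,0,0,0,0.11],[0.47,0.75,0,0,0,0.14],[0.54,0.875,0,0,0,0.16],[0.62,1,0,0,0,0.18]]'
python3 -m jog '[[0.08,0.125,0,0,0,0.02],[0.16,0.25,0,0,0,0.05],[0.23,0.375,0,0,0,0.07],[0.31,0.5,0,0,0,0.09],[0.39,0.625,0,0,0,0.11],[0.47,0.75,0,0,0,0.14],[0.57,0.9,0,0,0,0.16],[0.67,1,0,0,0,0.18]]'
```

```text
time_s: 1.1
ee_pos: [0.2131, -0.48, 0.2446]
tool_rot: [-0.0, 0.964, 0.266, -0.0]
ft_force: [-0.4, -0.5, 0.2]
gripper_width: 0.0879
gripper_force: 0.0
time_s: 2.1
ee_pos: [0.2751, -0.3799, 0.2446]
tool_rot: [-0.0, 0.917, 0.399, -0.0]
ft_force: [0.8, -0.0, -0.3]
gripper_width: 0.0876
gripper_force: 0.0
time_s: 3.1
ee_pos: [0.3371, -0.2799, 0.2446]
tool_rot: [-0.0, 0.851, 0.524, -0.0]
ft_force: [0.5, -0.0, 0.2]
gripper_width: 0.0878
gripper_force: 0.0
time_s: 4.1
ee_pos: [0.3991, -0.1799, 0.2446]
tool_rot: [-0.0, 0.769, 0.639, -0.0]
ft_force: [-0.6, -0.3, 0.2]
gripper_width: 0.088
gripper_force: 0.0
time_s: 5.1
ee_pos: [0.4662, -0.0798, 0.2446]
tool_rot: [-0.0, 0.671, 0.741, -0.0]
ft_force: [0.3, 0.1, -0.7]
gripper_width: 0.0879
gripper_force: 0.0
```

```bash
python3 -m jog '[[0.01,0.09,-0.1,0,0,0],[0.01,0.09,-0.2,0,0,0],[0.01,0.09,-0.35,0,0,0],[0.01,0.09,-0.5,0,0,0],[0.01,0.09,-0.65,0,0,0],[0.01,0.09,-0.8,0,0,0],[0.01,0.09,-0.9,0,0,0],[0.01,0.09,-1,0,0,0]]'
python3 -m jog '[[0,0,-0.1,0,0,0],[0,0,-0.2,0,0,0],[0,0,-0.3,0,0,0],[0,0,-0.335,0,0,0],[0,0,-0.335,0,0,0],[0,0,-0.335,0,0,0],[0,0,-0.335,0,0,0],[0,0,-0.335,0,0,0]]'
python3 -m jog '[[0,0,0,0,0,0],[0,0,0,0,0,0],[0,0,0,0,0,0],[0,0,0,0,0,0],[0,0,0,0,0,0],[0,0,0,0,0,0],[0,0,0,0,0,0],[0,0,0,0,0,0]]' 0.1 25
python3 - <<'E'
from h import *
cv2.imwrite("pics/t1.png",np.vstack([cv2.resize(grab_frame("top")[130:250,235:425],None,fx=2.4,fy=2.4),cv2.resize(grab_frame("scene")[150:270,230:420],None,fx=2.4,fy=2.4)]))
E
```

```text
time_s: 6.1
ee_pos: [0.4665, -0.0719, 0.1438]
tool_rot: [-0.0, 0.672, 0.74, -0.0]
ft_force: [0.8, 0.6, 0.6]
gripper_width: 0.0878
gripper_force: 0.0
time_s: 7.1
ee_pos: [0.4668, -0.0718, 0.1114]
tool_rot: [0.0, 0.672, 0.74, 0.0]
ft_force: [-0.5, 0.7, -0.5]
gripper_width: 0.088
gripper_force: 0.0
time_s: 8.1
ee_pos: [0.4667, -0.0718, 0.1111]
tool_rot: [0.0, 0.672, 0.74, 0.0]
ft_force: [0.5, 0.2, -0.7]
gripper_width: 0.0161
gripper_force: 25.0
```

View pics/t1.png

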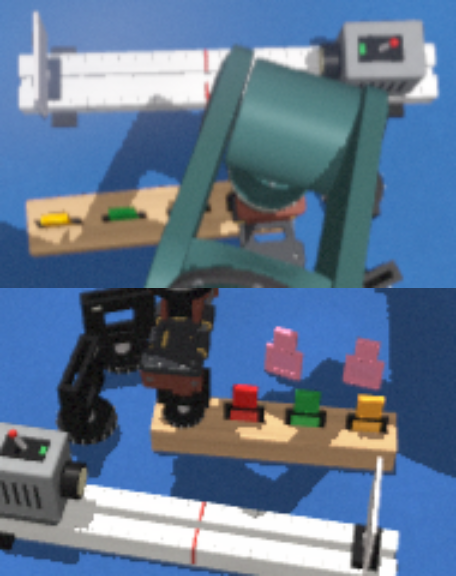

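Holder gripped (width 16.1 mm); scene view shows the gripper over the small holder with the other filters undisturbed. Lifting and carrying it to the mark.

```bash
python3 -m jog '[[0,0,0.15,0,0,0],[0,0,0.3,0,0,0],[0,0,0.45,0,0,0],[0.1,0.05,0.6,0,0,0],[0.2,0.1,0.6,0,0,-0.01],[0.35,0.15,0.6,0,0,-0.02],[0.5,0.2,0.6,0,0,-0.03],[0.6,0.25,0.6,0,0,-0.04]]'
python3 -m jog '[[0.15,0.05,0,0,0,0],[0.3,0.1,0,0,0,0],[0.45,0.15,0,0,0,0],[0.6,0.2,0,0,0,0],[0.75,0.25,-0.1,0,0,0],[0.9,0.298,-0.2,0,0,0],[0.972,0.298,-0.3,0,0,0],[0.972,0.298,-0.4,0,0,0]]'
python3 - <<'E'
from h import *
o=get_obs();print(o["ee_pos"],o["ft_force"],o["tool_rot"])
f=grab_frame("scene");cv2.imwrite("pics/s2.png",f)
cv2.imwrite("pics/s2c.png",cv2.resize(f[170:290,240:400],None,fx=5,fy=5,interpolation=cv2.INTER_CUBIC))
e=np.array(o["ee_pos"])
b=e-[0,0,.0711]
for k in(-.010,-.0065,0,.008):print(k,((proj("scene",b+[0,0,k])[0]-[240,170])*5).round(0))
E
```

```text
time_s: 9.2
ee_pos: [0.5277, -0.0463, 0.1705]
tool_rot: [-0.0, 0.695, 0.719, -0.0]
ft_force: [-0.2, -0.3, -2.7]
gripper_width: 0.0164
gripper_force: 25.0
time_s: 10.2
ee_pos: [0.624, -0.017, 0.1299]
tool_rot: [-0.0, 0.695, 0.719, -0.0]
ft_force: [-0.3, 0.1, -3.0]
gripper_width: 0.0159
gripper_force: 25.0
[ 0.62401987 -0.01701261  0.12994568] [-0.28351771  0.08492785 -2.97087436] [-2.63461928e-04  6.94952344e-01  7.19055688e-01 -2.96148361e-04]
-0.01 [362. 378.]
-0.0065 [362. 374.]
0 [362. 367.]
0.008 [362. 359.]
```

View pics/s2c.png

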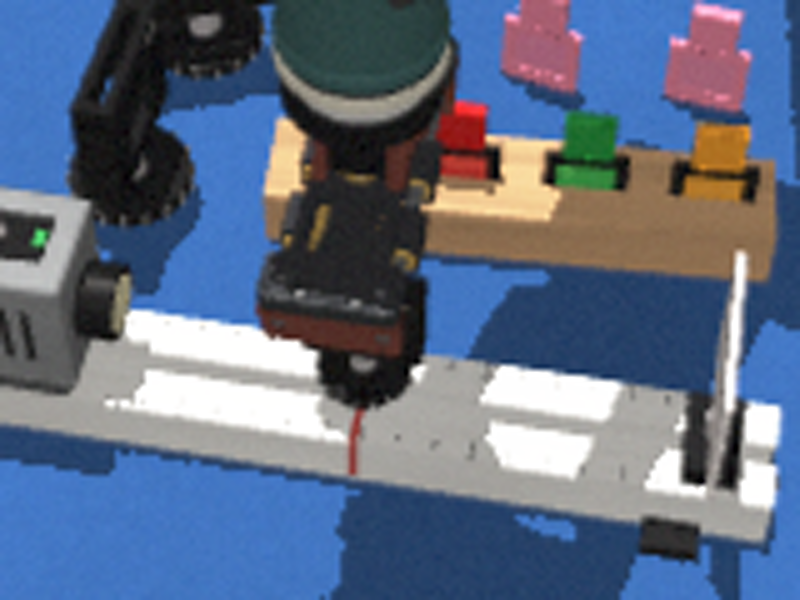

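Holder held just above the mark: base spans crop columns 318–410, centre about 364 against the 362 predicted. The mark's line meets the base at 357. Lowering gently.

```bash
python3 -m jog '[[0,-0.005,-0.02,0,0,0],[0,-0.005,-0.04,0,0,0],[0,-0.005,-0.06,0,0,0],[0,-0.005,-0.08,0,0,0],[0,-0.005,-0.09,0,0,0],[0,-0.005,-0.1,0,0,0],[0,-0.005,-0.11,0,0,0],[0,-0.005,-0.12,0,0,0]]'
```

```text
time_s: 11.25
ee_pos: [0.6238, -0.0174, 0.1191]
tool_rot: [-0.0, 0.695, 0.719, -0.0]
ft_force: [-0.6, -0.3, -2.4]
gripper_width: 0.0163
gripper_force: 25.0
```

```bash
python3 -m jog '[[0,0,-0.01,0,0,0],[0,0,-0.02,0,0,0],[0,0,-0.03,0,0,0],[0,0,-0.035,0,0,0],[0,0,-0.04,0,0,0],[0,0,-0.045,0,0,0],[0,0,-0.05,0,0,0],[0,0,-0.05,0,0,0]]'
```

```text
time_s: 12.25
ee_pos: [0.6238, -0.0175, 0.1141]
tool_rot: [-0.0, 0.695, 0.719, -0.0]
ft_force: [-0.1, -0.3, -1.7]
gripper_width: 0.0163
gripper_force: 25.0
```

```bash
python3 -m jog '[[0,0,-0.01,0,0,0],[0,0,-0.02,0,0,0],[0,0,-0.03,0,0,0],[0,0,-0.04,0,0,0],[0,0,-0.05,0,0,0],[0,0,-0.06,0,0,0],[0,0,-0.067,0,0,0],[0,0,-0.067,0,0,0]]'
```

```text
time_s: 13.25
ee_pos: [0.6238, -0.0175, 0.1074]
tool_rot: [-0.0, 0.695, 0.719, -0.0]
ft_force: [1.3, 0.9, -2.0]
gripper_width: 0.0161
gripper_force: 25.0
```

```bash
python3 -m jog '[[0,0,0,0,0,-0.1],[0,0,0,0,0,-0.21],[0,0,0,0,0,-0.32],[0,0,0,0,0,-0.43],[0,0,0,0,0,-0.54],[0,0,0,0,0,-0.65],[0,0,0,0,0,-0.76],[0,0,0,0,0,-0.87]]'
python3 -m jog '[[0,0,0,0,0,-0.07],[0,0,0,0,0,-0.12],[0,0,0,0,0,-0.13],[0,0,0,0,0,-0.13],[0,0,-0.005,0,0,-0.13],[0,0,-0.005,0,0,-0.13],[0,0,-0.005,0,0,-0.13],[0,0,-0.005,0,0,-0.13]]'
```

```text
time_s: 14.25
ee_pos: [0.6239, -0.0175, 0.1075]
tool_rot: [-0.0, 0.993, 0.116, 0.0]
ft_force: [-0.2, 0.2, -3.4]
gripper_width: 0.0165
gripper_force: 25.0
time_s: 15.25
ee_pos: [0.6239, -0.0175, 0.1071]
tool_rot: [-0.0, 1.0, 0.017, 0.0]
ft_force: [-0.6, 0.6, -0.2]
gripper_width: 0.0165
gripper_force: 25.0
```

```bash
python3 -m jog '[[0,0,0,0,0,0],[0,0,0,0,0,0],[0,0,0,0,0,0],[0,0,0.1,0,0,0],[0,0,0.25,0,0,0],[0,0,0.45,0,0,0],[0,0,0.65,0,0,0],[0,0,0.8,0,0,0]]' 0.5 15
python3 -m jog '[[-0.1,0.05,0.1,0,0,0.06],[-0.2,0.12,0.1,0,0,0.13],[-0.3,0.18,0.1,0,0,0.19],[-0.45,0.25,0.1,0,0,0.26],[-0.6,0.32,0.1,0,0,0.32],[-0.7,0.38,0.1,0,0,0.39],[-0.85,0.44,0.1,0,0,0.45],[-0.95,0.5,0.1,0,0,0.51]]'
python3 -m jog '[[-0.1,0.05,0,0,0,0.06],[-0.2,0.12,0,0,0,0.13],[-0.3,0.18,0,0,0,0.19],[-0.4,0.25,0,0,0,0.26],[-0.5,0.32,-0.1,0,0,0.32],[-0.6,0.38,-0.2,0,0,0.39],[-0.7,0.44,-0.3,0,0,0.45],[-0.774,0.455,-0.4,0,0,0.533]]'
python3 - <<'E'
from h import *
o=get_obs();print(o["time_s"],o["ee_pos"],o["ft_force"],o["tool_rot"],o["gripper_width"])
a=grab_frame("top");f=grab_frame("scene");cv2.imwrite("pics/s3.png",f);cv2.imwrite("pics/t3.png",a)
cv2.imwrite("pics/c3.png",np.vstack([cv2.resize(a[130:240,240:400],None,fx=3.2,fy=2.7*3.2/2.7,interpolation=cv2.INTER_CUBIC)[:290],cv2.resize(f[190:285,260:420],None,fx=3.2,fy=3.2,interpolation=cv2.INTER_CUBIC)]))
E
```

```text
time_s: 16.25
ee_pos: [0.6245, -0.0175, 0.1891]
tool_rot: [0.0, 1.0, 0.017, 0.001]
ft_force: [-0.5, 0.5, 0.2]
gripper_width: 0.044
gripper_force: 0.0
time_s: 17.25
ee_pos: [0.5282, 0.0328, 0.1976]
tool_rot: [0.0, 0.913, 0.407, 0.0]
ft_force: [0.1, -0.1, -0.7]
gripper_width: 0.0439
gripper_force: 0.0
time_s: 18.25
ee_pos: [0.4512, 0.0784, 0.1573]
tool_rot: [0.0, 0.669, 0.743, 0.0]
ft_force: [-0.2, -0.2, -0.5]
gripper_width: 0.044
gripper_force: 0.0
18.25 [0.45120857 0.07836545 0.1572898 ] [-0.21022556 -0.18842059 -0.48161673] [1.88831500e-04 6.68768989e-01 7.43470205e-01 2.40286116e-04] 0.04395720727908633
```

View pics/c3.png

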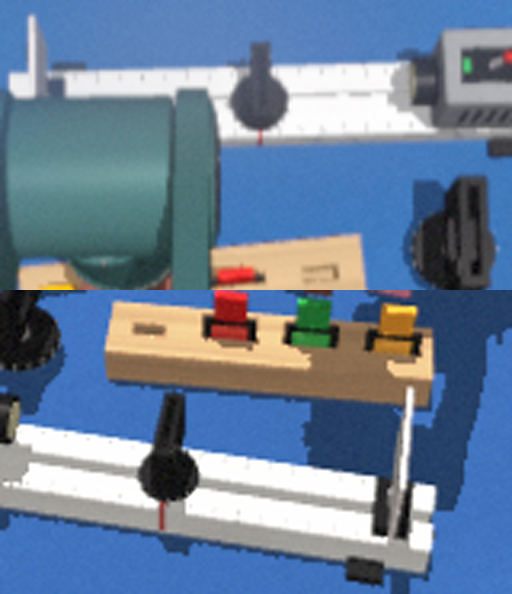

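Holder stands across the rail at the mark: top base (260,100) with the mark line (260,135) below it, scene base (168,470) with the mark at 162. Taking the green filter.

```bash
python3 -m jog '[[0,0,-0.1,0,0,0],[0,0,-0.25,0,0,0],[0,0,-0.4,0,0,0],[0,0,-0.55,0,0,0],[0,0,-0.65,0,0,0],[0,0,-0.71,0,0,0],[0,0,-0.71,0,0,0],[0,0,-0.71,0,0,0]]'
python3 -m jog '[[0,0,0,0,0,0],[0,0,0,0,0,0],[0,0,0,0,0,0],[0,0,0,0,0,0],[0,0,0.1,0,0,0],[0,0,0.2,0,0,0],[0,0,0.35,0,0,0],[0,0,0.5,0,0,0]]' 0.03 15
python3 - <<'E'
from h import *
f=grab_frame("scene");cv2.imwrite("pics/s4.png",f)
print(get_obs()["ee_pos"])
E
```

```text
time_s: 19.35
ee_pos: [0.4518, 0.078, 0.0862]
tool_rot: [0.0, 0.67, 0.742, 0.0]
ft_force: [0.3, 0.8, 0.3]
gripper_width: 0.0438
gripper_force: 0.0
time_s: 20.35
ee_pos: [0.4508, 0.078, 0.1369]
tool_rot: [-0.0, 0.67, 0.742, -0.0]
ft_force: [-0.1, 0.9, -1.4]
gripper_width: 0.0088
gripper_force: 15.0
[0.45198473 0.07810394 0.1384786 ]
```

```bash
python3 - <<'E'
from h import *
f=cv2.imread("pics/s4.png");a=cv2.imread("pics/t3.png")
A=cv2.resize(f[160:230,320:400],None,fx=7,fy=7,interpolation=cv2.INTER_CUBIC)[:, :560]
B=cv2.resize(a[135:185,305:335],None,fx=8,fy=8,interpolation=cv2.INTER_CUBIC)
im=np.zeros((490,800,3),np.uint8);im[:490,:560]=A;im[:400,560:]=B;cv2.imwrite("pics/c4.png",im)
e=np.array([.452,.0781,.1385]);th=np.radians(5.9);yv=np.array([-np.sin(th),np.cos(th),0])
for k in(-25,25):
    for z in(-.024,-.06):print("slab",k,z,((proj("scene",e+yv*k/1000+[0,0,z])[0]-[320,160]+.5)*7-.5).round(0))
h=np.array([.6247,-.0175,0]);r=np.radians(1.95);hx=np.array([np.cos(r),np.sin(r),0])
hy=np.array([-np.sin(r),np.cos(r),0])
for k in(-32,32):
  for t in(-8.25,8.25):
    for z in(.058,.112):print("plate",k,t,z,((proj("top",h+hx*k/1000+hy*t/1000+[0,0,z])[0]-[305,135]+.5)*8-.5+[560,0]).round(0))
print("base edges +-26",[((proj("top",h+hy*k/1000+hx*-.0+[0,0,.044])[0]-[305,135]+.5)*8-.5+[560,0]).round(0) for k in(-26,26)],[((proj("top",h+hx*k/1000+[0,0,z])[0]-[305,135]+.5)*8-.5+[560,0]).round(0) for k,z in((-26,.036),(-26,.044))])
E
```

```text
slab -25 -0.024 [211. 201.]
slab -25 -0.06 [206. 260.]
slab 25 -0.024 [335. 211.]
slab 25 -0.06 [327. 270.]
plate -32 -8.25 0.058 [718. 282.]
plate -32 -8.25 0.112 [723. 242.]
plate -32 8.25 0.058 [671. 283.]
plate -32 8.25 0.112 [673. 244.]
plate 32 -8.25 0.058 [711. 106.]
plate 32 -8.25 0.112 [716.  59.]
plate 32 8.25 0.058 [665. 108.]
plate 32 8.25 0.112 [667.  60.]
base edges +-26 [array([763., 203.]), array([617., 207.])] [array([692., 281.]), array([693., 276.])]
```

View pics/c4.png

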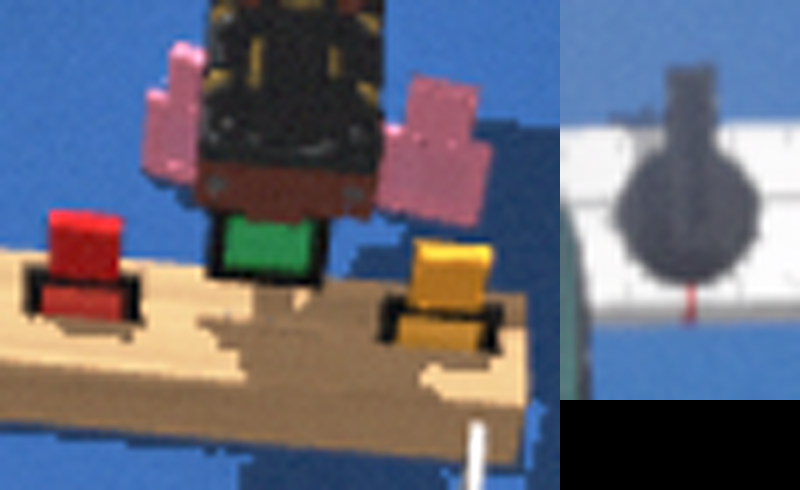

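Filter is centred in the grip: slab edges at 206 and 325 against 206 and 327 predicted. The holder fits (0.6243,-0.0175) within about 1 mm. Carrying the filter over.

```bash
python3 -m jog '[[0,0,0.15,0,0,0],[0,0,0.3,0,0,0],[0.1,-0.05,0.45,0,0,-0.06],[0.25,-0.12,0.6,0,0,-0.14],[0.4,-0.2,0.65,0,0,-0.23],[0.55,-0.28,0.65,0,0,-0.32],[0.7,-0.37,0.65,0,0,-0.42],[0.8,-0.45,0.65,0,0,-0.5]]'
python3 -m jog '[[0.15,-0.08,0,0,0,-0.08],[0.3,-0.16,0,0,0,-0.17],[0.45,-0.24,0,0,0,-0.26],[0.6,-0.32,0,0,0,-0.35],[0.75,-0.4,0,0,0,-0.44],[0.88,-0.46,0,0,0,-0.52],[0.925,-0.505,0,0,0,-0.543],[0.925,-0.505,0,0,0,-0.543]]'
python3 - <<'E'
from bench import *
print([get_obs()[k] for k in("time_s","ee_pos","tool_rot","ft_force")])
E
```

```text
time_s: 21.4
ee_pos: [0.5315, 0.0327, 0.201]
tool_rot: [-0.0, 0.904, 0.427, -0.0]
ft_force: [-0.1, -0.2, -0.2]
gripper_width: 0.0086
gripper_force: 15.0
time_s: 22.4
ee_pos: [0.6236, -0.0176, 0.2008]
tool_rot: [-0.0, 1.0, 0.018, -0.0]
ft_force: [0.0, -0.0, -0.9]
gripper_width: 0.0093
gripper_force: 15.0
[22.4, array([ 0.62355427, -0.01763176,  0.20081729]), array([-1.04834980e-04,  9.99845455e-01,  1.75764466e-02, -3.52971488e-04]), array([ 0.00649886, -0.012236  , -0.85264559])]
```

```bash
python3 -m jog '[[0.005,0,-0.04,0,0,0],[0.005,0,-0.08,0,0,0],[0.005,0,-0.12,0,0,0],[0.005,0,-0.15,0,0,0],[0.005,0,-0.17,0,0,0],[0.005,0,-0.19,0,0,0],[0.005,0,-0.205,0,0,0],[0.005,0,-0.22,0,0,0]]'
python3 - <<'E'
from bench import *
print([get_obs()[k].round(4) for k in("ee_pos","ft_force","wrist_torque")])
E
```

```text
time_s: 23.4
ee_pos: [0.6245, -0.0175, 0.1789]
tool_rot: [-0.0, 1.0, 0.017, 0.0]
ft_force: [0.5, 0.4, -0.4]
gripper_width: 0.009
gripper_force: 15.0
[array([ 0.6245, -0.0175,  0.1789]), array([ 0.4805,  0.4497, -0.4442]), array([-0.0235, -0.0113,  0.0168])]
```

```bash
python3 -m jog '[[0,0,-0.02,0,0,0],[0,0,-0.04,0,0,0],[0,0,-0.06,0,0,0],[0,0,-0.08,0,0,0],[0,0,-0.1,0,0,0],[0,0,-0.12,0,0,0],[0,0,-0.14,0,0,0],[0,0,-0.16,0,0,0]]'
```

```text
time_s: 24.4
ee_pos: [0.6245, -0.0175, 0.1628]
tool_rot: [-0.0, 1.0, 0.017, 0.0]
ft_force: [0.2, -0.3, -0.0]
gripper_width: 0.0087
gripper_force: 15.0
```

```bash
python3 -m jog '[[0,0,-0.04,0,0,0],[0,0,-0.08,0,0,0],[0,0,-0.12,0,0,0],[0,0,-0.16,0,0,0],[0,0,-0.2,0,0,0],[0,0,-0.23,0,0,0],[0,0,-0.25,0,0,0],[0,0,-0.265,0,0,0]]'
python3 -m jog '[[0,0,-0.005,0,0,0],[0,0,-0.01,0,0,0],[0,0,-0.015,0,0,0],[0,0,-0.02,0,0,0],[0,0,-0.02,0,0,0],[0,0,-0.02,0,0,0],[0,0,-0.02,0,0,0],[0,0,-0.02,0,0,0]]'
```

```text
time_s: 25.4
ee_pos: [0.6244, -0.0175, 0.1363]
tool_rot: [-0.0, 1.0, 0.017, -0.0]
ft_force: [0.2, -1.1, 0.2]
gripper_width: 0.009
gripper_force: 15.0
time_s: 26.4
ee_pos: [0.6246, -0.0175, 0.135]
tool_rot: [0.0, 1.0, 0.017, 0.0]
ft_force: [-1.5, -1.1, 5.3]
gripper_width: 0.009
gripper_force: 15.0
```

Filter bottomed at the expected height (TCP 0.135, about 5 N). Releasing it and going to the far side of the toggle with the fingers shut.

```bash
python3 -m jog '[[0,0,0,0,0,0],[0,0,0,0,0,0],[0,0,0,0,0,0],[0,0,0.1,0,0,0],[0,0,0.25,0,0,0],[0,0,0.45,0,0,0],[0,0,0.65,0,0,0],[0,0,0.8,0,0,0]]' 0.5
python3 -m jog '[[0,-0.12,0,0,0,0],[0,-0.25,0,0,0,0],[0,-0.38,0,0,0,0],[0,-0.5,0,0,0,0],[0,-0.62,0,0,0,0],[0,-0.75,0,0,0,0],[0.03,-0.88,0,0,0,0],[0.06,-1,0,0,0,0]]' 0 10
python3 -m jog '[[0,-0.15,0,0,0,0],[0,-0.3,0,0,0,0],[0,-0.45,0,0,0,0],[0,-0.6,0,0,0,0],[0,-0.75,0,0,0,0],[0,-0.9,0,0,0,0],[0,-1,0,0,0,0],[0,-1,0,0,0,0]]'
python3 -m jog '[[0,-0.15,0,0,0,0],[0,-0.29,0,0,0,0],[0,-0.31,-0.1,0,0,0],[0,-0.31,-0.2,0,0,0],[0,-0.31,-0.3,0,0,0],[0,-0.31,-0.4,0,0,0],[0,-0.31,-0.48,0,0,0],[0,-0.31,-0.5,0,0,0]]'
python3 - <<'E'
from h import *
o=get_obs();print([o[k] for k in("time_s","ee_pos","tool_rot","ft_force")])
a=grab_frame("top");f=grab_frame("scene");cv2.imwrite("pics/s5.png",f);cv2.imwrite("pics/t5.png",a)
cv2.imwrite("pics/c5.png",np.vstack([cv2.resize(a[135:240,250:410],None,fx=3.6,fy=3.6,interpolation=cv2.INTER_CUBIC)[:240],cv2.resize(f[190:285,210:370],None,fx=3.6,fy=3.6,interpolation=cv2.INTER_CUBIC)]))
E
```

```text
time_s: 27.4
ee_pos: [0.625, -0.0176, 0.2164]
tool_rot: [0.0, 1.0, 0.017, 0.001]
ft_force: [0.7, -1.0, 0.1]
gripper_width: 0.0437
gripper_force: 0.0
time_s: 28.4
ee_pos: [0.6308, -0.1184, 0.2145]
tool_rot: [-0.0, 1.0, 0.017, 0.0]
ft_force: [-0.2, -0.3, 0.8]
gripper_width: 0.0005
gripper_force: 0.0
time_s: 29.4
ee_pos: [0.6304, -0.2182, 0.2144]
tool_rot: [-0.0, 1.0, 0.016, 0.0]
ft_force: [0.6, -0.4, 0.3]
gripper_width: 0.0006
gripper_force: 0.0
time_s: 30.4
ee_pos: [0.6301, -0.2481, 0.1636]
tool_rot: [-0.0, 1.0, 0.017, -0.001]
ft_force: [0.6, -0.0, -0.3]
gripper_width: 0.0002
gripper_force: 0.0
[30.4, array([ 0.63011449, -0.24811738,  0.16358433]), array([-3.39778427e-04,  9.99854584e-01,  1.70420175e-02, -5.14019449e-04]), array([ 0.55638533, -0.00249275, -0.29479986])]
```

View pics/c5.png

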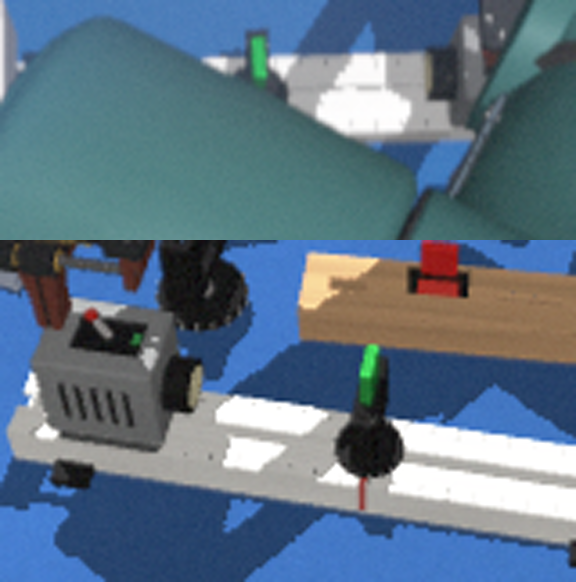

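Filter stands in the holder with its tab at (372,375). The closed fingers (about (50,300)) are just behind the toggle ball (90,315). Pushing +y.

```bash
python3 -m jog '[[0,0.04,0,0,0,0],[0,0.08,0,0,0,0],[0,0.12,0,0,0,0],[0,0.16,0,0,0,0],[0,0.19,0,0,0,0],[0,0.22,0,0,0,0],[0,0.24,0,0,0,0],[0,0.26,0,0,0,0]]'
python3 -m jog '[[0,0.005,0,0,0,0],[0,0.01,0,0,0,0],[0,0.015,0,0,0,0],[0,0.02,0,0,0,0],[0,0.025,0,0,0,0],[0,0.03,0,0,0,0],[0,0.03,0,0,0,0],[0,0.03,0,0,0,0]]'
python3 - <<'E'
from bench import *
print([get_obs()[k].round(4) for k in("ee_pos","ft_force","wrist_torque")])
E
```

```text
time_s: 31.5
ee_pos: [0.6304, -0.2223, 0.1644]
tool_rot: [-0.0, 1.0, 0.017, -0.0]
ft_force: [-0.6, -1.1, 0.7]
gripper_width: 0.0007
gripper_force: 0.5
time_s: 32.5
ee_pos: [0.6304, -0.2194, 0.1644]
tool_rot: [-0.0, 1.0, 0.017, -0.0]
ft_force: [-0.1, -0.7, 0.7]
gripper_width: 0.0005
gripper_force: 0.4
[array([ 0.6304, -0.2194,  0.1644]), array([-0.1339, -0.6583,  0.6697]), array([-0.1121,  0.0247,  0.0479])]
```

```bash
python3 -m jog '[[0,0.005,0,0,0,0],[0,0.01,0,0,0,0],[0,0.015,0,0,0,0],[0,0.02,0,0,0,0],[0,0.025,0,0,0,0],[0,0.03,0,0,0,0],[0,0.03,0,0,0,0],[0,0.03,0,0,0,0]]'
python3 - <<'E'
from bench import *
print([get_obs()[k].round(4) for k in("ee_pos","ft_force","wrist_torque")])
E
```

```text
time_s: 33.5
ee_pos: [0.6304, -0.2164, 0.1644]
tool_rot: [-0.0, 1.0, 0.017, -0.0]
ft_force: [-0.2, -0.6, -0.4]
gripper_width: 0.0004
gripper_force: 0.6
[array([ 0.6304, -0.2164,  0.1644]), array([-0.1514, -0.6453, -0.3726]), array([-0.2142,  0.0884, -0.0321])]
```

```bash
python3 -m jog '[[0,0.005,0,0,0,0],[0,0.01,0,0,0,0],[0,0.015,0,0,0,0],[0,0.02,0,0,0,0],[0,0.025,0,0,0,0],[0,0.03,0,0,0,0],[0,0.03,0,0,0,0],[0,0.03,0,0,0,0]]'
python3 - <<'E'
from h import *
print([get_obs()[k].round(4) for k in("ee_pos","ft_force","wrist_torque")])
f=grab_frame("scene");cv2.imwrite("pics/s6.png",f)
h=cv2.cvtColor(f,cv2.COLOR_BGR2HSV);m=cv2.inRange(h,(0,150,90),(6,255,255))
p=np.load("fit.npz")["P"] if __import__("os").path.exists("fit.npz") else [.6245,-.044,.0342]
for a in(-.45,-.2,0,.2,.45):print(a,proj("scene",W(p,(0,-165+24*np.sin(a),132+24*np.cos(a)))).round(1))
n,l,s,c=cv2.connectedComponentsWithStats(m)
print([(s[i,4],c[i].round(1)) for i in range(1,n) if abs(c[i][0]-240)<25 and abs(c[i][1]-210)<25])
E
```

```text
time_s: 34.5
ee_pos: [0.6305, -0.2149, 0.1646]
tool_rot: [0.001, 1.0, 0.017, 0.0]
ft_force: [-0.9, -7.0, -0.4]
gripper_width: 0.0006
gripper_force: 2.8
[array([ 0.6305, -0.2149,  0.1646]), array([-0.8988, -6.9726, -0.4389]), array([-1.1556,  0.1672,  0.0259])]
-0.45 [[234.6 210.1]]
-0.2 [[236.6 209.9]]
0 [[238.4 210.1]]
0.2 [[240.2 210.4]]
0.45 [[242.4 211.2]]
[(np.int32(9), array([242.6, 211.7]))]
```

Hard stop felt (7 N), and the ball is at the pixel predicted for "on". Backing off, lifting and checking.

```bash
python3 -m jog '[[0,-0.05,0,0,0,0],[0,-0.15,0,0,0,0],[0,-0.25,0,0,0,0],[0,-0.35,0.1,0,0,0],[0,-0.35,0.3,0,0,0],[0,-0.4,0.5,0,0,0],[0,-0.5,0.7,0,0,0],[0,-0.6,0.9,0,0,0]]'
python3 -m jog '[[-0.1,-0.12,0,0,0,0],[-0.2,-0.25,0,0,0,0],[-0.3,-0.38,0,0,0,0],[-0.4,-0.5,0,0,0,0],[-0.5,-0.62,0,0,0,0],[-0.6,-0.75,0,0,0,0],[-0.7,-0.9,0,0,0,0],[-0.7,-0.9,0,0,0,0]]'
python3 - <<'E'
from h import *
a=grab_frame("top");f=grab_frame("scene")
cv2.imwrite("pics/c7.png",np.vstack([cv2.resize(a[130:245,240:425],None,fx=3.2,fy=2.6,interpolation=cv2.INTER_CUBIC),cv2.resize(f[185:285,220:405],None,fx=3.2,fy=2.9,interpolation=cv2.INTER_CUBIC)]))
print(get_obs()["time_s"],get_obs()["ee_pos"])
E
```

```text
time_s: 35.55
ee_pos: [0.6305, -0.2742, 0.256]
tool_rot: [0.0, 1.0, 0.017, 0.0]
ft_force: [0.5, 0.0, -0.7]
gripper_width: 0.0008
gripper_force: 0.0
time_s: 36.55
ee_pos: [0.5597, -0.3648, 0.2545]
tool_rot: [0.0, 1.0, 0.016, -0.0]
ft_force: [0.0, 0.5, 0.2]
gripper_width: 0.0005
gripper_force: 0.0
36.65 [ 0.56048184 -0.36355952  0.25444726]
```

View pics/c7.png

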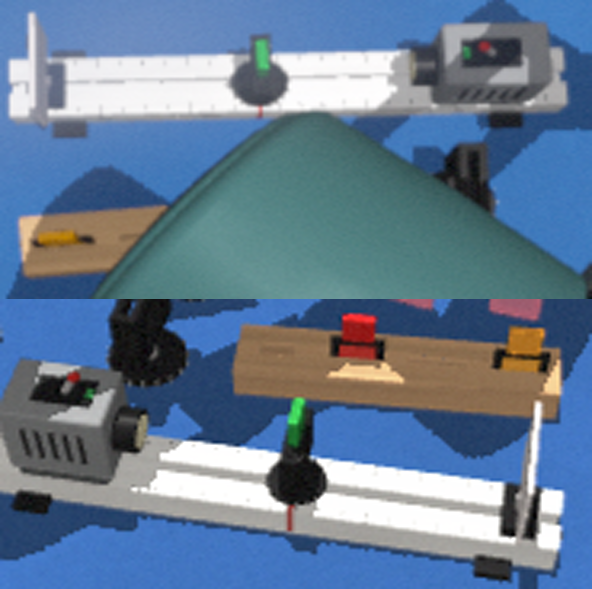

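The holder is square at the mark (260,85), with the green filter in it. The toggle ball, at top-view column 391.6, leans towards the holder, and red and amber are still in their slots. Handing in.

```bash
python3 -c "
from bench import *
print(sign_off())"
```

```text
the job is handed in; nothing more can be done
None
```

Job handed in at about 37 s: the holder is locked square at the red mark, the green filter is fully home, the lamp toggle is on against its stop, and nothing else was touched by the arm.

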